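# Run the tempeh pack into the end-sealer past its spring catch

### The job

Press the red spring-catch bar of the sealer down with a fingertip and, keeping it held down, push the carriage with the pack forward past the catch until it is fully home against its stop; then let go of the bar so that the catch springs up and locks the carriage in. Push gently, grasp and lift nothing, and leave the pack and the things standing around the sealer alone.

Things in the scene. Friction and masses are not known exactly. Their poses are not given: they have to be found in the camera images.
- sealer: Bench end-sealer, fixed. Grey base plate 370 x 210 x 30 mm (x -200 to +170, y -135 to +75), blue heat-bar arch at its far end (x 70 to 130, y -75 to +75, 185 mm high, open below). Origin at table level; +x is the direction in which the carriage is pushed home (away from the robot), +y to the left, z up. The axes of push_plate and catch_bar are parallel to it.
- carriage (a joint): Travel (m) of the aluminium carriage (tray 170 x 90 mm on y = 0) along the sealer's +x: 0 out, 0.100 home at its stop. Starts at 0 to 0.02. Slides with 2 N of friction, stays where left. A dark lug on its right side meets the raised catch tooth at 0.035 and is over the pressed tooth from 0.035 to 0.094; beyond 0.094 the tooth can spring up behind the lug and lock it.
- push_plate: Yellow upright plate on the carriage's right side, to be pushed with a finger: 8 mm thick (along x), 80 mm wide, 30 mm high (60 to 90 mm above the table), across and above the catch bar, 6 mm over it at rest. Origin: on its rear face (facing -x), at mid height, right above the bar's centre line; the plate reaches 17 mm to the right (-y) and 63 mm to the left of it.
- catch (a joint): How far (m) the spring catch is pressed down: 0 up (locking), 0.014 fully down. Spring force about 3 N at 0, rising to 8 N fully down. The lug passes over the tooth only if this is above 0.010.
- catch_bar: Red bar along the sealer's x, 185 x 34 x 8 mm, centre line 108 mm right (-y) of the carriage's. Press anywhere on top; a fingertip can slide along it while holding it down. Origin: centre of its top, 54 mm above the table when up, moving with it. Its steel tooth stands 33 to 58 mm left (+y) of its centre line, 72 to 88 mm ahead (+x) of the origin, 10 mm higher than the bar.
- pack: White tempeh pack 140 x 72 x 45 mm lying loose on the carriage tray (its underside 42 mm above the table). Origin at the centre of its underside, long side along x. Must ride along untouched.
- parcel: Bystander: green leaf parcel 130 x 60 x 40 mm lying on the table. Origin at the centre of its underside.
- cup: Bystander: orange cup, 72 mm across, 85 mm high, on the table. Origin at the centre of its underside.
- jar: Bystander: amber jar with red lid, 66 mm across, 100 mm high, on the table. Origin at the centre of its underside.

How it is judged:
On the way, in this order (a step that is already met when the one before it is completed fails the run):
1. the catch is pressed down (more than 11 mm of 14) before the carriage's lug has reached it (value of joint catch above 0.011 m and value of joint carriage below 0.036 m), for 0.1 s.
2. the carriage is pushed past the catch (travel 50 to 90 mm) while the bar is still held down (more than 11 mm) (value of joint catch above 0.011 m and value of joint carriage between 0.05 and 0.09 m), for 0.05 s.
At the end, for the whole second after the job is handed in: The carriage is home (travel over 94 of 100 mm), the catch has sprung up behind its lug (pressed less than 3 mm), the pack lies flat and at rest on the tray (value of joint carriage above 0.094 m and value of joint catch below 0.003 m and x of pack in the frame of push_plate between 0.03 and 0.08 m and angle between pack's own z axis and vertical below 0.1 rad and linear speed of pack below 0.02 m/s); the robot touches nothing.
It fails at once if the pack is touched, lifted or tipped (contact force between any of the fingers, the arm and pack above 1 N or height (world z) of pack above 0.055 m or angle between pack's own z axis and vertical above 0.2 rad).
It fails at once if the push plate or the bar is squeezed or rammed (over 40 N) (contact force between the fingers and push_plate above 40 N or contact force between the fingers and catch_bar above 40 N).
It fails at once if a bystander is moved (20 mm) or tipped (distance of any of parcel, cup, jar from where it was at the start of the episode above 0.02 m or angle between any of cup, jar's own z axis and vertical above 0.3 rad).
It also fails if it takes over 38 s, if anything falls off the work surface, if the arm or the gripper's body presses on something with over 40 N, if the wrist force passes 120 N, or if a joint passes its speed limit or range.

### The arm

A 6-joint arm with a two-finger parallel gripper is mounted at the origin on the work surface. World frame = base frame: x ahead of the robot, y to its left, z up, the work surface at z = 0. Lengths are in m, angles in rad, forces in N, time in s.
With the tool pointing down it reaches from about 0.3 to 0.875 m from the base axis. Payload 6.4 kg.
Tool frame: the origin (TCP) lies at the very end of the fingers, on their centre line; the grasp point (between the pads) lies 19 mm behind it; z points along the fingers, y is the direction in which the jaws open and shut (so a half turn about z gives the same grasp; the last joint's range is limited). The gripper opens to 85 mm and grips with 20 to 120 N. Pads are 22 mm wide; open, the fingers measure 114 mm over their backs; the gripper's body (76 mm by 85 mm) begins 54 mm behind the grasp point. The pads swing forward as they close: fully open they stand 13 mm farther back than shut.
Start: joints at [1.105, 0.181, 1.607, -0, 1.354, -0.206], TCP at [0.148, 0.556, 0.231] pointing down, gripper open.
Joint ranges: [-2.99, 2.99], [-0.89, 2.07], [0.3, 2.58], [-1.14, 4.28], [0, 2.63], [-3.12, 3.12]. Speed limits (rad/s): [2.57, 2.57, 3.01, 3.14, 3.14, 3.14].

### API

Orientations are given as a unit quaternion [w, x, y, z].
In Python, from bench import telemetry, imaging, ctrl gives the robot as it stands.
- The arm moves only by the shell command python3 -m pendant 'ROWS' [OPENING]. ROWS is JSON, a list that holds one entry, the list of rows, each a list of 6 numbers: the shift along the tool's x, y, z in units of 200 mm (1.0 is 200 mm), then the turn, a rotation vector about the tool's x, y, z in units of pi rad (1.0 is pi rad). In form: [[[tx, ty, tz, rx, ry, rz], ...]]. A call has 1 to 12 rows; each row shifts and turns the pose as measured when the row begins, along the tool's axes as they then stand; what a row does not reach is not made up. A row lasts 1/8 s, in which the tool goes at most 62.5 mm and 10.7 degrees, less where a joint would pass 70% of its speed; a pose out of reach is approached as far as the arm can. A call with a number of a shift or a turn outside -1 to 1 is refused whole. A call with a gripper value outside its range is refused whole. OPENING is the closure, from 0 (fully open) to 1 (shut), set as the call begins (- or left out, the last holds). The fingers move at their own pace and stop on an object; the grip force is fixed at half the most. Time passes only in rows, so rows that do not move let the fingers close. It gives the time, the measured TCP pose, the force and the opening at its end, in the units of the state.
- telemetry.get_obs(): the state, without advancing time (a new reading comes with each control period).
- imaging.camera(name): name is "side" or "top"; returns a dict with "pixels" (480x640x3 uint8, blue, green, red), "vfov" (degrees; the focal length in pixels is half the picture's height over the tangent of half this angle, whatever the lens; pixels are square), "cx", "cy" (the principal point, pixels), "R" (3x3) and "t" (3): a world point X has camera coordinates R X + t. Camera axes: x right, y down, z forward; pixel columns grow to the right and rows downward; lengths in m; the calibration is good to about 2 mm. A picture is of the moment at which its call begins. There is no depth.
- ctrl.hand_in(): hands the job in, once; it reports no verdict.
The state is a dict: "time_s": time; "q": joint angles; "dq": joint speeds; "joint_efforts": joint torques, N m; "eef_pos": TCP position; "eef_rot": TCP orientation; "wrist_force": force on the tool from outside, world axes, zero at the start; "torque": the same for the moment, N m; "opening": opening from 0.0 (shut) to 1.0 (fully open).
Only numpy, scipy, OpenCV 4.12 (cv2) and the standard library are available. Lean on these libraries where they do the work, as an engineer would, in place of code of your own. Each camera call takes 0.05 s, during which the arm holds its last target.

## Working session

There is one attempt and no reset: what is moved stays moved. The work goes in short steps, Python scripts to look and compute and a shell command to move; the robot and the scene stay as the last step left them, time stands still between calls to the robot, and variables do not carry over. Pictures are saved under pics/ and viewed, and the job is handed in when it is done.

```bash
mkdir -p pics; ls; python3 - <<'E'
from bench import telemetry, imaging
import cv2
for n in("side","top"):
    c=imaging.camera(n); cv2.imwrite(f"pics/{n}0.png",c["pixels"]); print(n,c["vfov"],c["cx"],c["cy"],c["R"],c["t"])
print(telemetry.get_obs())
E
```

```text
pics
side 46.22117340072965 315.9174692361234 238.549113167741 [[ 0.97011671 -0.242542    0.00685208]
 [-0.14759063 -0.61227527 -0.77674706]
 [ 0.19258914  0.752524   -0.6297754 ]] [-0.57139932  0.13523651  1.0181651 ]
top 43.87991232228482 326.86338317008506 240.264292151162 [[-0.0076384  -0.99963353 -0.02597052]
 [-0.9868579   0.01172784 -0.16116434]
 [ 0.16140985  0.02439818 -0.98658582]] [0.01450037 0.56333867 1.16098003]
{'time_s': 0.1, 'q': array([ 1.10473155e+00,  1.81427640e-01,  1.60792096e+00,  6.39946788e-06,
        1.35379385e+00, -2.06320136e-01]), 'dq': array([-1.12155093e-03, -1.88799595e-03, -1.75618263e-03,  4.76131482e-05,
       -1.36966312e-03,  7.81515467e-04]), 'joint_efforts': array([ 6.04331453e-04, -4.45879626e+01, -3.52241600e+01, -3.91075591e-04,
        4.20192664e-03,  2.27016805e-06]), 'eef_pos': array([0.14744342, 0.55526016, 0.23048997]), 'eef_rot': array([-2.58584180e-04,  1.29508188e-01,  9.91578050e-01, -7.30486312e-04]), 'wrist_force': array([-0.25432019, -0.09501967, -0.49016957]), 'torque': array([-0.03323364, -0.03831965, -0.06370692]), 'opening': 0.9969171594193}
```

View pics/side0.png

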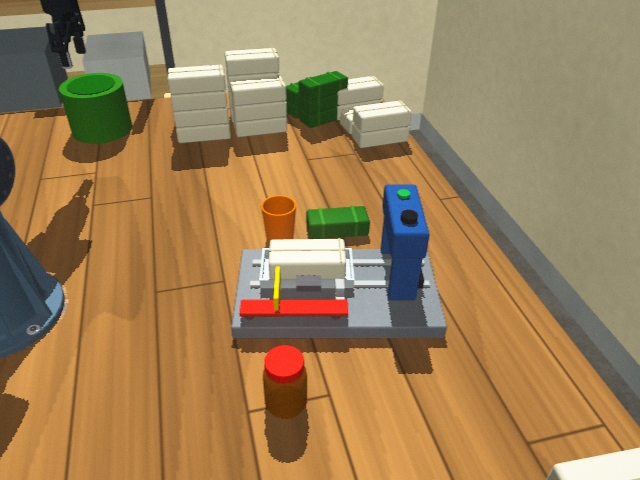

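View pics/top0.png

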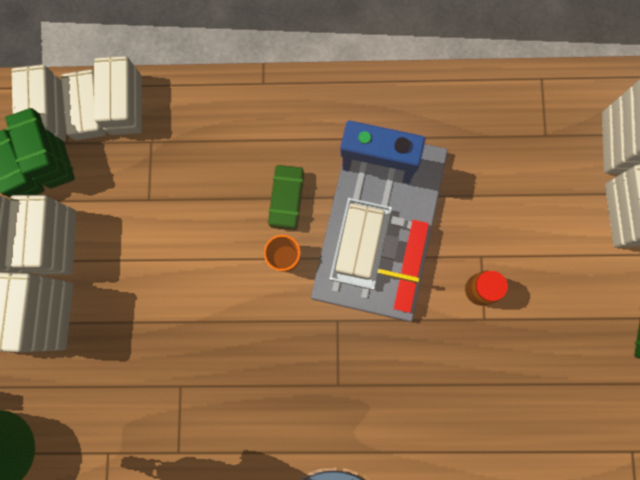

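Top view: the red bar runs from about (405,308) to (419,222), the yellow plate is near (398,275), the jar is at (490,288) and the arch is at (383,145). The robot end is at the bottom. Next I measure these points by casting rays.

```bash
cat > h.py <<'E'
import numpy as np, cv2
from bench import telemetry, imaging
def cam(n):
    c=imaging.camera(n); c["f"]=240/np.tan(np.radians(c["vfov"]/2)); return c
def ray(c,u,v,z):
    R=np.array(c["R"]);t=np.array(c["t"]); o=-R.T@t
    d=R.T@np.array([(u-c["cx"])/c["f"],(v-c["cy"])/c["f"],1]); return o+d*(z-o[2])/d[2]
def mask(c,name):
    h=cv2.cvtColor(c["pixels"],cv2.COLOR_BGR2HSV)
    H,S,V=cv2.split(h)
    m={"red":((H<4)|(H>176))&(S>200)&(V>120),"yel":(H>22)&(H<34)&(S>180)&(V>120)}[name]
    return m.astype(np.uint8)*255
def blobs(c,name,amin=40):
    cs,_=cv2.findContours(mask(c,name),cv2.RETR_EXTERNAL,cv2.CHAIN_APPROX_NONE)
    return [k for k in cs if cv2.contourArea(k)>amin]
E
python3 - <<'E'
from h import *
for n in("top","side"):
    c=cam(n)
    for col,z in(("red",.054),("yel",.09)):
        for k in blobs(c,col):
            r=cv2.minAreaRect(k); b=cv2.boxPoints(r)
            print(n,col,cv2.contourArea(k),np.round(b,1).tolist())
            p=np.array([ray(c,*q,z)for q in b]); print(p.round(4).tolist(),p.mean(0).round(4))
            e=p[1]-p[0];e2=p[2]-p[1];print(np.linalg.norm(e),np.degrees(np.arctan2(e[1],e[0])),np.linalg.norm(e2),np.degrees(np.arctan2(e2[1],e2[0])))
    im=c["pixels"]
    x,y=(300,110) if n=="top" else (220,170)
    cv2.imwrite(f"pics/{n}z.png",cv2.resize(im[y:y+220,x:x+240],None,fx=3,fy=2.7,interpolation=2)[:600,:800])
E
```

```text
top red 391.5 [[394.20001220703125, 307.8999938964844], [400.5, 279.79998779296875], [415.29998779296875, 283.1000061035156], [409.1000061035156, 311.20001220703125]]
[[0.4255, -0.1229, 0.054], [0.481, -0.1367, 0.054], [0.4741, -0.1658, 0.054], [0.4188, -0.1518, 0.054]] [ 0.4499 -0.1443  0.054 ]
0.05715810065403193 -13.991277151552499 0.029888873404450646 -103.2209715266253
top red 636.0 [[477.0, 272.0], [506.0, 272.0], [506.0, 299.0], [477.0, 299.0]]
[[0.4949, -0.2883, 0.054], [0.4943, -0.3453, 0.054], [0.441, -0.3423, 0.054], [0.4416, -0.2857, 0.054]] [ 0.4679 -0.3154  0.054 ]
0.05703253978270959 -90.60020301099553 0.053337783891950236 176.8074275247517
top red 718.5 [[401.70001220703125, 272.29998779296875], [412.29998779296875, 220.39999389648438], [427.20001220703125, 223.5], [416.5, 275.29998779296875]]
[[0.4959, -0.1394, 0.054], [0.6005, -0.1638, 0.054], [0.5939, -0.1934, 0.054], [0.4895, -0.1687, 0.054]] [ 0.545  -0.1663  0.054 ]
0.10740159791475751 -13.101373962191229 0.030359884606123017 -102.66122060153242
top yel 112.0 [[378.3999938964844, 272.5], [379.29998779296875, 268
[... 535 characters left out ...]
7120781819411028 -103.01489169686695
side red 1505.0 [[240.0, 300.0], [347.0, 300.0], [347.0, 315.0], [240.0, 315.0]]
[[0.4225, -0.1231, 0.054], [0.6024, -0.1668, 0.054], [0.5924, -0.2007, 0.054], [0.4175, -0.1582, 0.054]] [ 0.5087 -0.1622  0.054 ]
0.1852101791442505 -13.648056671076926 0.03539319598965884 -106.49586611601592
side yel 155.5 [[272.1000061035156, 308.79998779296875], [274.8999938964844, 266.70001220703125], [280.29998779296875, 267.1000061035156], [277.5, 309.20001220703125]]
[[0.4676, -0.1912, 0.09], [0.4911, -0.0924, 0.09], [0.5002, -0.0956, 0.09], [0.476, -0.1941, 0.09]] [ 0.4837 -0.1433  0.09  ]
0.10155773944825111 76.65549854858142 0.009628047899491832 -19.269279672987732
```

View pics/topz.png

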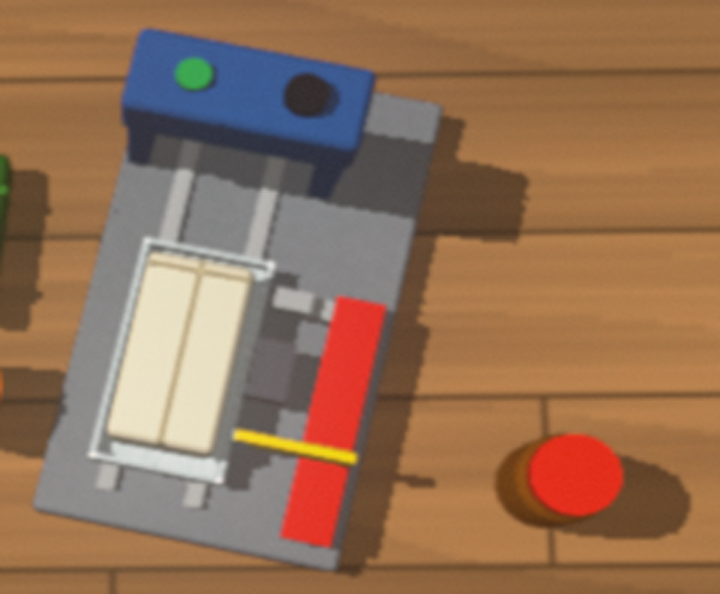

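```bash
python3 -m pendant '[[[-0.19,-0.24,0,0,0,0],[-0.19,-0.24,0,0,0,0],[-0.19,-0.24,0,0,0,0],[-0.19,-0.24,0,0,0,0],[-0.19,-0.24,0,0,0,0],[-0.19,-0.24,0,0,0,0],[-0.19,-0.24,0,0,0,0],[-0.19,-0.24,0,0,0,0],[-0.19,-0.24,0,0,0,0],[-0.19,-0.24,0,0,0,0],[-0.19,-0.24,0,0,0,0],[0,0,0,0,0,0]]]' 1
cat >> h.py <<'E'
from scipy.spatial.transform import Rotation as Rn
def rel(target,yaw=-13.3):
    o=telemetry.get_obs(); R=Rn.from_quat(np.array(o["eef_rot"]),scalar_first=True).as_matrix()
    print("t",o["time_s"],"pos",o["eef_pos"].round(4),"F",o["wrist_force"].round(2),"open",round(o["opening"],3))
    print("tool y yaw",np.degrees(np.arctan2(R[1,1],R[0,1])).round(2),"tilt",R[:,2].round(4))
    print("units",(R.T@(np.array(target)-o["eef_pos"])/.2).round(4))
    T=np.array([[-np.cos(np.radians(yaw)),np.cos(np.radians(yaw+90)),0],[-np.sin(np.radians(yaw)),np.sin(np.radians(yaw+90)),0],[0,0,-1]])
    print("turn",(Rn.from_matrix(R.T@T).as_rotvec()/np.pi).round(4))
E
python3 -c "
from h import *
rel([.451,-.144,.12])"
```

```text
time_s: 1.7
eef_pos: [0.4226, -0.077, 0.2321]
eef_rot: [0.004, 0.128, 0.992, -0.001]
wrist_force: [-0.8, 0.5, -1.0]
opening: -0.001
t 1.7 pos [ 0.4226 -0.077   0.2321] F [-0.75  0.53 -1.04] open -0.001
tool y yaw 75.27 tilt [ 0.0084 -0.0024 -1.    ]
units [-0.2177 -0.2875  0.5625]
turn [-0.0001  0.0028 -0.008 ]
```

```bash
python3 -m pendant '[[[-0.11,-0.145,0.1,0,0.001,-0.004],[-0.11,-0.145,0.1,0,0.002,-0.004],[0,0,0.18,0,0,0],[0,0,0.18,0,0,0],[0,0,0,0,0,0]]]' 
python3 -c "
from h import *
rel([.451,-.144,.07])
for n in ('side','top'): 
  c=cam(n); cv2.imwrite(f'pics/{n}1.png',cv2.resize(c['pixels'][120:360,180:500],None,fx=2.5,fy=2.5,interpolation=2))"
```

```text
time_s: 2.33
eef_pos: [0.4513, -0.143, 0.118]
eef_rot: [-0.0, 0.115, 0.993, 0.001]
wrist_force: [-0.2, 0.4, 0.6]
opening: 0.002
t 2.325 pos [ 0.4513 -0.143   0.118 ] F [-0.17  0.36  0.62] open 0.002
tool y yaw 76.82 tilt [-6.0e-04  1.8e-03 -1.0e+00]
units [ 0.0003 -0.0058  0.2401]
turn [ 0.0005 -0.0003  0.0007]
```

View pics/side1.png

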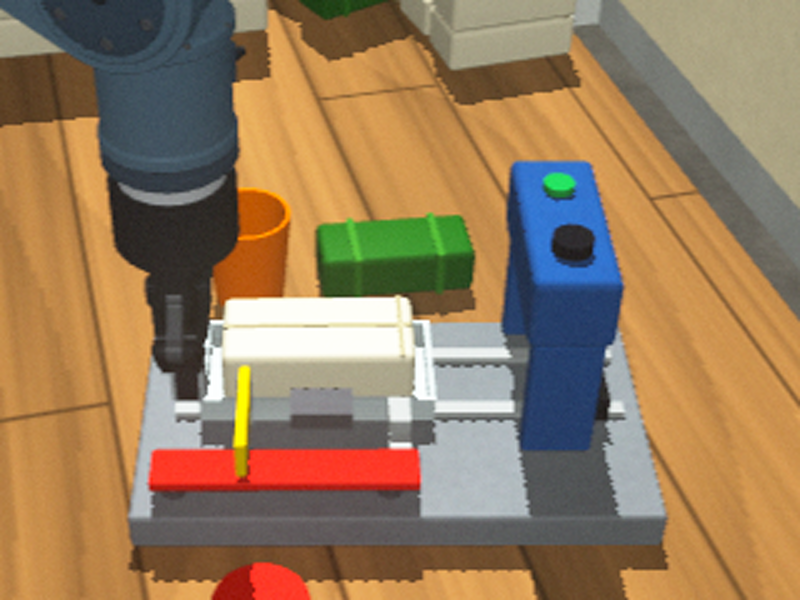

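View pics/top1.png

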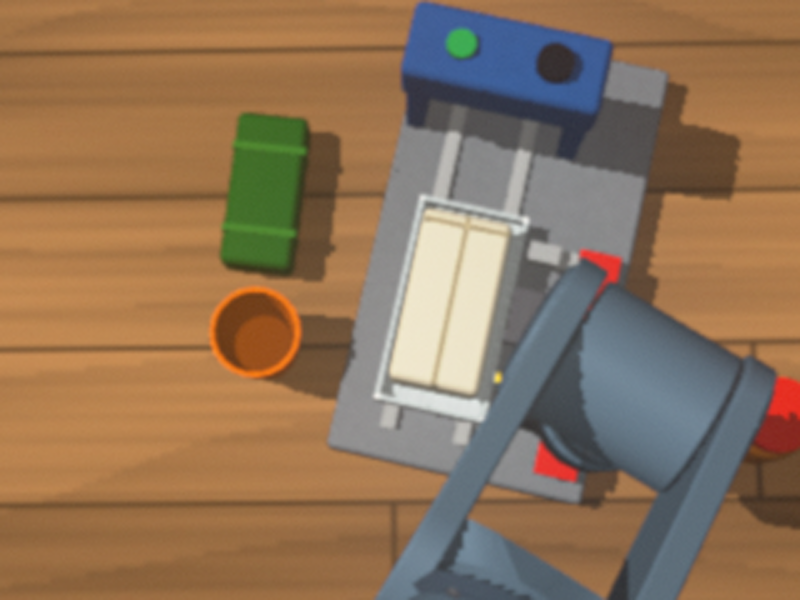

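```bash
python3 -m pendant '[[[0,-0.005,0.12,0,0,0],[0,0,0.12,0,0,0],[0,0,0,0,0,0]]]'; python3 -m pendant '[[[0,0,0.05,0,0,0],[0,0,0.04,0,0,0],[0,0,0.03,0,0,0],[0,0,0,0,0,0]]]'
python3 -c "
from h import *
rel([.451,-.144,.041])"
```

```text
time_s: 2.8
eef_pos: [0.4583, -0.1467, 0.0789]
eef_rot: [0.008, 0.113, 0.994, -0.003]
wrist_force: [0.3, -0.2, 0.8]
opening: 0.0
time_s: 3.3
eef_pos: [0.4614, -0.1481, 0.0576]
eef_rot: [0.011, 0.113, 0.994, -0.004]
wrist_force: [-0.3, -0.3, 0.1]
opening: -0.003
t 3.3 pos [ 0.4614 -0.1481  0.0576] F [-0.29 -0.26  0.09] open -0.003
tool y yaw 77.0 tilt [ 0.0203 -0.011  -0.9997]
units [0.0573 0.0087 0.0818]
turn [-0.0019  0.0071  0.0017]
```

```bash
python3 -m pendant '[[[0.03,0.004,0,-0.001,0.004,0.001],[0.025,0.004,0,-0.001,0.003,0],[0,0,0,0,0,0]]]'
python3 -c "
from h import *
rel([.451,-.144,.041]); print(telemetry.get_obs()['q'].round(3))"
```

```text
time_s: 3.68
eef_pos: [0.4504, -0.1439, 0.0577]
eef_rot: [-0.001, 0.115, 0.993, 0.0]
wrist_force: [0.7, -0.1, 0.5]
opening: -0.002
t 3.675 pos [ 0.4504 -0.1439  0.0577] F [ 0.72 -0.13  0.49] open -0.002
tool y yaw 76.81 tilt [-1.1e-03  8.0e-04 -1.0e+00]
units [-0.0033 -0.      0.0833]
turn [ 0.0002 -0.0004  0.0006]
[-0.561  0.2    1.985  0.     0.958 -1.902]
```

Now press gently, in small steps.

```bash
python3 -m pendant '[[[0.004,0,0.025,0,0.001,0],[0.004,0,0.025,0,0.001,0],[0.002,0,0.015,0,0,0],[0,0,0,0,0,0]]]'
python3 -c "
from h import *
rel([.451,-.144,.041])"
```

```text
time_s: 4.18
eef_pos: [0.4501, -0.144, 0.0452]
eef_rot: [-0.002, 0.115, 0.993, 0.0]
wrist_force: [-1.0, 0.4, 4.5]
opening: 0.004
t 4.175 pos [ 0.4501 -0.144   0.0452] F [-1.02  0.45  4.48] open 0.004
tool y yaw 76.79 tilt [-0.004  0.001 -1.   ]
units [-0.0045  0.0013  0.0209]
turn [ 0.     -0.0013  0.0005]
```

```bash
python3 -m pendant '[[[-0.002,0,0.015,0,-0.001,0],[-0.001,0,0.01,0,0,0]]]'
python3 -c "
from h import *
rel([.451,-.144,.041])"; python3 -m pendant '[[[0,0,0.002,0,0,0]]]'
python3 -c "
from h import *
rel([.451,-.144,.041])"
```

```text
time_s: 4.42
eef_pos: [0.4501, -0.1441, 0.0403]
eef_rot: [-0.001, 0.115, 0.993, 0.0]
wrist_force: [-1.9, 1.2, 6.3]
opening: -0.003
t 4.425 pos [ 0.4501 -0.1441  0.0403] F [-1.87  1.19  6.31] open -0.003
tool y yaw 76.82 tilt [-2.4e-03  5.0e-04 -1.0e+00]
units [-0.0043  0.0013 -0.0035]
turn [-0.     -0.0008  0.0007]
time_s: 4.55
eef_pos: [0.4501, -0.1441, 0.0401]
eef_rot: [-0.001, 0.115, 0.993, 0.0]
wrist_force: [-0.1, 1.4, 6.1]
opening: -0.004
t 4.55 pos [ 0.4501 -0.1441  0.0401] F [-0.05  1.38  6.12] open -0.004
tool y yaw 76.83 tilt [-2.7e-03  6.0e-04 -1.0e+00]
units [-0.0044  0.0013 -0.0047]
turn [-0.     -0.0009  0.0007]
```

```bash
python3 -m pendant '[[[0,0,0.007,0,-0.001,0]]]'
python3 -m pendant '[[[0,0,0.005,0,0,0]]]'
python3 -c "
from h import *
c=cam('side'); cv2.imwrite('pics/side2.png',cv2.resize(c['pixels'][240:340,220:380],None,fx=5,fy=5,interpolation=2))
for k in blobs(c,'red'): print(cv2.boundingRect(k))
# expected px row shift for 14 mm
R=c['R'];t=c['t']
for dz in(0,.014):
  for p in ((.4188,-.1518),(.5939,-.1934)):
    q=np.array(R)@[p[0],p[1],.054-dz]+t; print(dz,c['f']*q[:2]/q[2]+[c['cx'],c['cy']])
rel([.451,-.144,.041])"
```

```text
time_s: 4.68
eef_pos: [0.4501, -0.1442, 0.0394]
eef_rot: [-0.0, 0.115, 0.993, -0.0]
wrist_force: [-5.8, 2.4, 21.1]
opening: -0.003
time_s: 4.8
eef_pos: [0.4501, -0.1442, 0.0395]
eef_rot: [-0.0, 0.114, 0.993, -0.0]
wrist_force: [-5.0, 4.1, 17.9]
opening: 0.003
(265, 345, 39, 38)
(241, 305, 107, 17)
0 [240.23332181 312.16142544]
0 [346.62184277 311.7549006 ]
0.014 [240.87262648 317.85937186]
0.014 [346.28428807 317.44225276]
t 4.85 pos [ 0.4501 -0.1442  0.0396] F [-5.58  4.46 16.84] open 0.0
tool y yaw 76.86 tilt [-6.e-04 -2.e-04 -1.e+00]
units [-0.0042  0.002  -0.0073]
turn [-0.0001 -0.0002  0.0009]
```

View pics/side2.png

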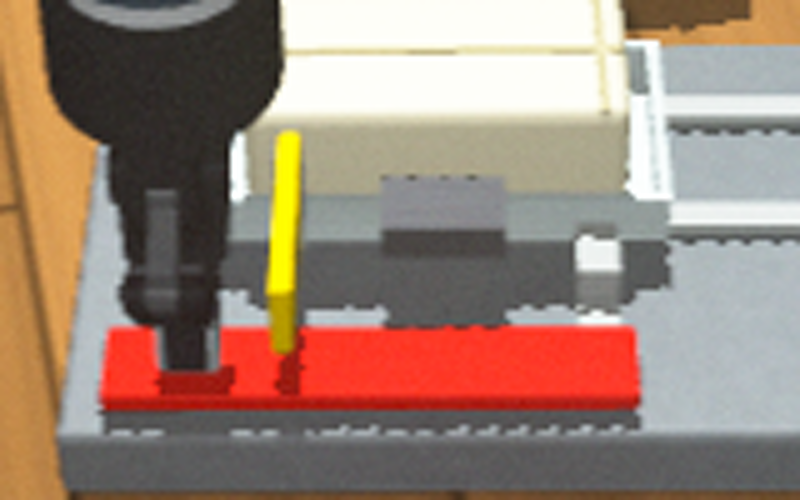

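The bar's upper edge in the side view dropped from row 300 to 305, and the force jumped at z≈0.0398. So the bar is fully down, with the fingertip on it behind the yellow plate. I'll ease off about 0.7 mm and start forward.

```bash
python3 -m pendant '[[[-0.01,0,-0.002,0,0,0],[-0.02,0,0.001,0,0,0]]]'; python3 -m pendant '[[[-0.02,0,0.002,0,0,0],[-0.02,0,0.002,0,0,0]]]'
python3 -c "
from h import *
u=np.array([np.cos(np.radians(-13.3)),np.sin(np.radians(-13.3))])
p=np.array([.451,-.144])+u*.015
rel([*p,.041])"
```

```text
time_s: 5.1
eef_pos: [0.4531, -0.1446, 0.0398]
eef_rot: [-0.004, 0.114, 0.993, 0.0]
wrist_force: [-7.9, 1.3, 11.3]
opening: -0.003
time_s: 5.35
eef_pos: [0.4558, -0.1453, 0.0395]
eef_rot: [-0.01, 0.113, 0.994, 0.001]
wrist_force: [-14.6, 2.8, 23.7]
opening: 0.003
t 5.35 pos [ 0.4558 -0.1453  0.0395] F [-14.57   2.84  23.67] open 0.003
tool y yaw 77.04 tilt [-0.0202  0.0048 -0.9998]
units [-0.05    0.0004 -0.0087]
turn [ 0.     -0.0066  0.0019]
```

```bash
python3 -m pendant '[[[0,0,-0.006,0,-0.003,0]]]'; python3 -m pendant '[[[-0.015,0,-0.002,0,-0.003,0]]]'
python3 -c "
from h import *
u=np.array([np.cos(np.radians(-13.3)),np.sin(np.radians(-13.3))])
p=np.array([.451,-.144])+u*.015
rel([*p,.041])"
```

```text
time_s: 5.48
eef_pos: [0.4558, -0.1452, 0.0411]
eef_rot: [-0.006, 0.113, 0.994, 0.001]
wrist_force: [2.8, 1.3, 6.5]
opening: -0.001
time_s: 5.6
eef_pos: [0.4576, -0.1455, 0.0414]
eef_rot: [-0.002, 0.113, 0.994, 0.0]
wrist_force: [-4.9, 1.2, 6.7]
opening: -0.002
t 5.6 pos [ 0.4576 -0.1455  0.0414] F [-4.86  1.18  6.73] open -0.002
tool y yaw 77.08 tilt [-0.0045  0.0015 -1.    ]
units [-0.0414 -0.0005  0.0017]
turn [ 0.0001 -0.0015  0.0021]
```

```bash
python3 -m pendant '[[[-0.025,0,0.002,0,-0.002,0.001],[-0.025,0,0.001,0,-0.002,0]]]'
python3 -c "
from h import *
u=np.array([np.cos(np.radians(-13.3)),np.sin(np.radians(-13.3))])
p=np.array([.451,-.144])+u*.03
rel([*p,.041])"
```

```text
time_s: 5.85
eef_pos: [0.4644, -0.1469, 0.0402]
eef_rot: [0.001, 0.114, 0.994, 0.0]
wrist_force: [-5.1, 0.5, 6.7]
opening: -0.002
t 5.85 pos [ 0.4644 -0.1469  0.0402] F [-5.09  0.48  6.69] open -0.002
tool y yaw 76.94 tilt [ 1.4e-03  6.0e-04 -1.0e+00]
units [-0.0813 -0.0019 -0.004 ]
turn [0.0003 0.0004 0.0013]
```

```bash
python3 -m pendant '[[[-0.025,0,-0.002,0,-0.001,0.001],[-0.025,0,-0.001,0,-0.001,0]]]'
python3 -c "
from h import *
u=np.array([np.cos(np.radians(-13.3)),np.sin(np.radians(-13.3))])
p=np.array([.451,-.144])+u*.03
rel([*p,.041])
c=cam('side'); cv2.imwrite('pics/side3.png',cv2.resize(c['pixels'][240:340,220:380],None,fx=5,fy=5,interpolation=2))"
```

```text
time_s: 6.1
eef_pos: [0.4699, -0.1479, 0.0398]
eef_rot: [-0.001, 0.115, 0.993, 0.001]
wrist_force: [-9.3, 1.9, 13.0]
opening: -0.0
t 6.1 pos [ 0.4699 -0.1479  0.0398] F [-9.26  1.9  13.04] open -0.0
tool y yaw 76.81 tilt [-0.0024  0.0022 -1.    ]
units [-0.0533 -0.0031 -0.0061]
turn [ 0.0005 -0.0009  0.0006]
```

View pics/side3.png

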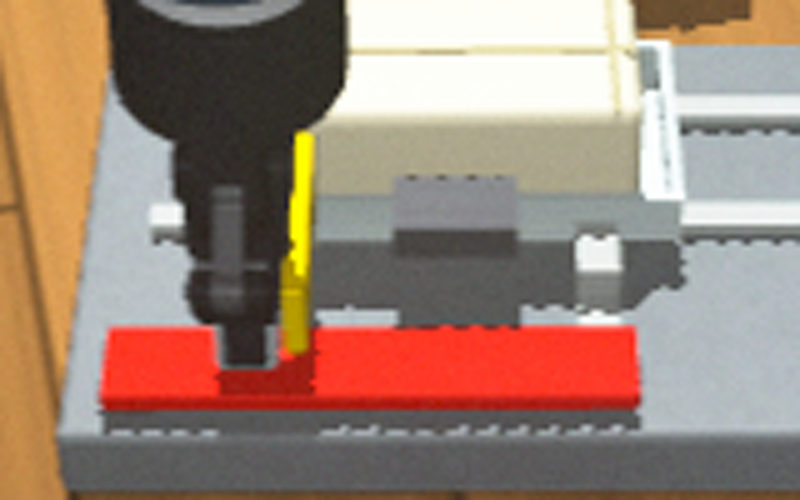

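The plate has moved from about x=285 to x=300 in the 5x crop, so the finger is in contact and pushing, and the bar is still down. I'll continue.

```bash
python3 -m pendant '[[[-0.03,-0.001,-0.004,0,-0.001,0],[-0.03,-0.001,0,0,-0.001,0]]]'; python3 -m pendant '[[[-0.03,-0.001,0,0,-0.001,0],[-0.03,-0.001,0,0,-0.001,0]]]'
python3 -c "
from h import *
u=np.array([np.cos(np.radians(-13.3)),np.sin(np.radians(-13.3))])
p=np.array([.451,-.144])+u*.05
rel([*p,.041])"
```

```text
time_s: 6.4
eef_pos: [0.4757, -0.149, 0.0396]
eef_rot: [-0.006, 0.114, 0.993, 0.002]
wrist_force: [-15.8, 2.0, 22.2]
opening: 0.0
time_s: 6.65
eef_pos: [0.4795, -0.1498, 0.0395]
eef_rot: [-0.012, 0.113, 0.994, 0.004]
wrist_force: [-16.9, 2.8, 23.8]
opening: -0.004
t 6.65 pos [ 0.4795 -0.1498  0.0395] F [-16.86   2.85  23.82] open -0.004
tool y yaw 77.04 tilt [-0.0234  0.0097 -0.9997]
units [-0.1044 -0.0049 -0.0099]
turn [ 0.0013 -0.008   0.0019]
```

```bash
python3 -m pendant '[[[-0.01,-0.002,-0.008,0,-0.005,0],[-0.025,-0.002,-0.004,0,-0.003,0]]]'
python3 -c "
from h import *
u=np.array([np.cos(np.radians(-13.3)),np.sin(np.radians(-13.3))])
p=np.array([.451,-.144])+u*.05
rel([*p,.041])"
```

```text
time_s: 6.9
eef_pos: [0.4826, -0.1506, 0.0412]
eef_rot: [-0.004, 0.113, 0.994, 0.003]
wrist_force: [-6.1, 1.9, 5.3]
opening: 0.003
t 6.9 pos [ 0.4826 -0.1506  0.0412] F [-6.12  1.87  5.29] open 0.003
tool y yaw 77.08 tilt [-0.0067  0.0074 -1.    ]
units [-0.0886 -0.0047  0.0001]
turn [ 0.0018 -0.0026  0.0021]
```

```bash
python3 -m pendant '[[[-0.03,-0.002,0,0.001,-0.003,0.001],[-0.03,-0.002,0,0,-0.002,0.001]]]'
python3 -c "
from h import *
u=np.array([np.cos(np.radians(-13.3)),np.sin(np.radians(-13.3))])
p=np.array([.451,-.144])+u*.06
rel([*p,.041])"
```

```text
time_s: 7.15
eef_pos: [0.4897, -0.1525, 0.0399]
eef_rot: [-0.001, 0.115, 0.993, 0.002]
wrist_force: [-6.5, 1.7, 8.5]
opening: -0.002
t 7.15 pos [ 0.4897 -0.1525  0.0399] F [-6.46  1.74  8.51] open -0.002
tool y yaw 76.76 tilt [-0.0017  0.0043 -1.    ]
units [-0.1017 -0.0034 -0.0055]
turn [ 0.0012 -0.0009  0.0003]
```

```bash
python3 -m pendant '[[[-0.03,-0.002,-0.006,0.001,-0.003,0],[-0.03,-0.002,-0.003,0,-0.002,0]]]'
python3 -c "
from h import *
u=np.array([np.cos(np.radians(-13.3)),np.sin(np.radians(-13.3))])
p=np.array([.451,-.144])+u*.06
rel([*p,.041])"
```

```text
time_s: 7.4
eef_pos: [0.4965, -0.1542, 0.0401]
eef_rot: [0.001, 0.115, 0.993, 0.001]
wrist_force: [-7.3, 1.8, 8.6]
opening: -0.003
t 7.4 pos [ 0.4965 -0.1542  0.0401] F [-7.25  1.84  8.59] open -0.003
tool y yaw 76.81 tilt [ 0.002   0.0016 -1.    ]
units [-0.067  -0.0029 -0.0043]
turn [0.0007 0.0005 0.0006]
```

Steady. I'll use the same pattern, a touch higher.

```bash
python3 -m pendant '[[[-0.03,-0.002,-0.006,0,-0.001,0],[-0.03,-0.002,-0.005,0,-0.002,0]]]';python3 -m pendant '[[[-0.03,-0.001,-0.004,0,-0.002,0],[-0.03,-0.001,-0.004,0,-0.002,0]]]'
python3 -c "
from h import *
u=np.array([np.cos(np.radians(-13.3)),np.sin(np.radians(-13.3))])
p=np.array([.451,-.144])+u*.08
rel([*p,.041])
c=cam('side'); cv2.imwrite('pics/side4.png',cv2.resize(c['pixels'][210:340,230:420],None,fx=4,fy=4,interpolation=2))"
```

```text
time_s: 7.65
eef_pos: [0.503, -0.1557, 0.0405]
eef_rot: [-0.0, 0.114, 0.993, 0.002]
wrist_force: [-6.1, 2.5, 6.3]
opening: -0.003
time_s: 7.9
eef_pos: [0.51, -0.1573, 0.0405]
eef_rot: [0.0, 0.114, 0.993, 0.002]
wrist_force: [-6.6, 1.4, 6.4]
opening: -0.001
t 7.9 pos [ 0.51   -0.1573  0.0405] F [-6.61  1.43  6.45] open -0.001
tool y yaw 76.91 tilt [ 0.0013  0.0047 -1.    ]
units [-0.0977 -0.0033 -0.0027]
turn [0.0015 0.0001 0.0012]
```

View pics/side4.png

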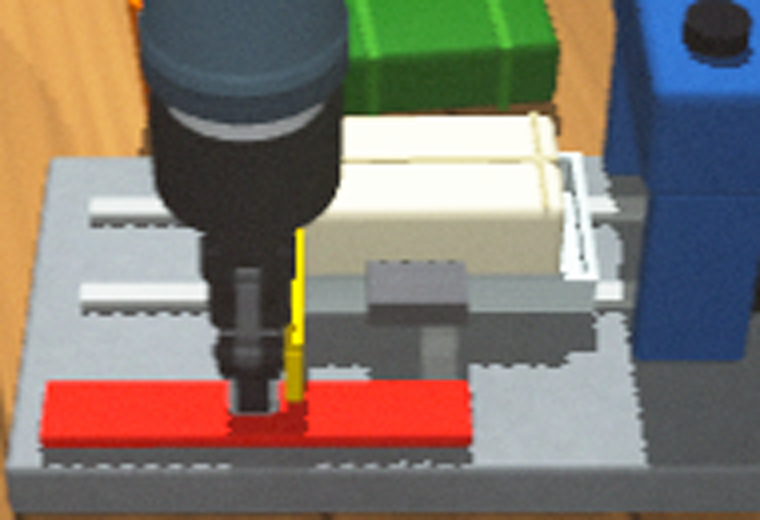

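The lug, at about (415,285) in the crop, is now over the pressed tooth, and the bar is still down. I'll keep pushing.

```bash
python3 -m pendant '[[[-0.03,-0.002,-0.004,0.001,-0.002,0.001],[-0.03,-0.002,-0.004,0,-0.002,0]]]';python3 -m pendant '[[[-0.03,-0.002,-0.004,0,-0.002,0],[-0.03,-0.002,-0.004,0,-0.002,0]]]'
python3 -c "
from h import *
u=np.array([np.cos(np.radians(-13.3)),np.sin(np.radians(-13.3))])
p=np.array([.451,-.144])+u*.1
rel([*p,.041])"
```

```text
time_s: 8.2
eef_pos: [0.5172, -0.1591, 0.0405]
eef_rot: [0.001, 0.115, 0.993, 0.002]
wrist_force: [-6.6, 2.8, 6.7]
opening: 0.004
time_s: 8.45
eef_pos: [0.5241, -0.1607, 0.0405]
eef_rot: [0.002, 0.115, 0.993, 0.002]
wrist_force: [-6.6, 2.1, 6.5]
opening: -0.002
t 8.45 pos [ 0.5241 -0.1607  0.0405] F [-6.57  2.11  6.51] open -0.002
tool y yaw 76.81 tilt [ 0.0042  0.0041 -1.    ]
units [-0.1253 -0.0031 -0.0022]
turn [0.0016 0.001  0.0006]
```

```bash
python3 -m pendant '[[[-0.03,-0.002,-0.004,0.001,-0.001,0],[-0.03,-0.002,-0.004,0,-0.001,0]]]';python3 -m pendant '[[[-0.03,-0.002,-0.004,0,-0.002,0],[-0.03,-0.002,-0.004,0,-0.002,0]]]'
python3 -m pendant '[[[-0.03,-0.002,-0.004,0,-0.002,0],[-0.03,-0.002,-0.004,0,-0.002,0]]]'
python3 -c "
from h import *
u=np.array([np.cos(np.radians(-13.3)),np.sin(np.radians(-13.3))])
p=np.array([.451,-.144])+u*.11
rel([*p,.041])
c=cam('side'); cv2.imwrite('pics/side5.png',cv2.resize(c['pixels'][210:340,230:420],None,fx=4,fy=4,interpolation=2))"
```

```text
time_s: 8.7
eef_pos: [0.5309, -0.1625, 0.0405]
eef_rot: [-0.001, 0.114, 0.993, 0.002]
wrist_force: [-6.4, 1.6, 7.5]
opening: 0.001
time_s: 8.95
eef_pos: [0.5379, -0.1641, 0.0405]
eef_rot: [-0.0, 0.114, 0.993, 0.002]
wrist_force: [-6.6, 2.1, 7.7]
opening: 0.0
time_s: 9.2
eef_pos: [0.5449, -0.1657, 0.0405]
eef_rot: [0.001, 0.114, 0.994, 0.003]
wrist_force: [-6.8, 2.0, 6.8]
opening: -0.002
t 9.2 pos [ 0.5449 -0.1657  0.0405] F [-6.8   2.01  6.76] open -0.002
tool y yaw 76.96 tilt [ 0.002   0.0062 -1.    ]
units [-0.0679 -0.0028 -0.0023]
turn [0.0021 0.0002 0.0014]
```

View pics/side5.png

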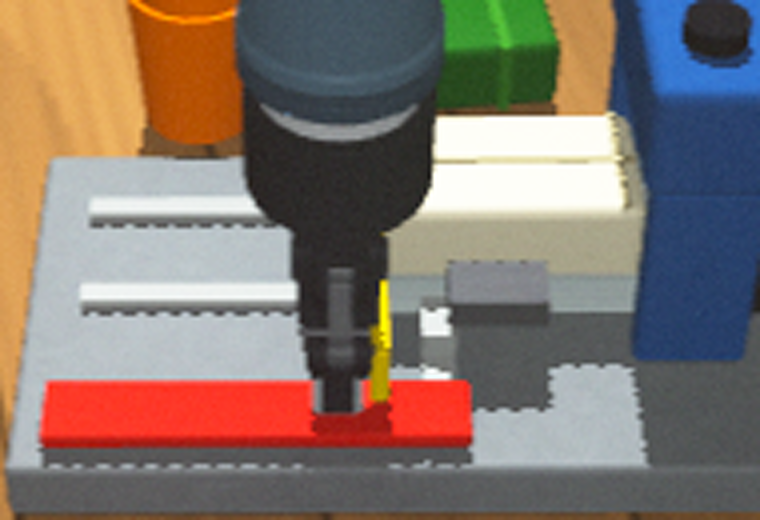

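The lug's rear edge (about x=448) has nearly cleared the tooth (x=420–455). A few more millimetres, watching the force for the stop.

```bash
python3 -m pendant '[[[-0.03,-0.002,-0.004,0.001,-0.002,0.001],[-0.03,-0.002,-0.004,0,-0.002,0]]]';python3 -m pendant '[[[-0.025,-0.002,-0.004,0,-0.002,0]]]'
python3 -m pendant '[[[-0.025,-0.002,-0.004,0,-0.002,0]]]'
```

```text
time_s: 9.5
eef_pos: [0.5523, -0.1676, 0.0406]
eef_rot: [0.001, 0.115, 0.993, 0.002]
wrist_force: [-6.4, 3.3, 6.8]
opening: 0.002
time_s: 9.62
eef_pos: [0.5541, -0.168, 0.0404]
eef_rot: [0.001, 0.115, 0.993, 0.003]
wrist_force: [-13.6, 2.9, 10.8]
opening: 0.002
time_s: 9.75
eef_pos: [0.554, -0.1679, 0.04]
eef_rot: [-0.002, 0.114, 0.993, 0.004]
wrist_force: [-21.9, 3.4, 13.1]
opening: -0.001
```

The finger no longer advances and the force is rising, so the carriage is at its stop. I'll check a picture, then let the bar up.

```bash
python3 -c "
from h import *
c=cam('side'); cv2.imwrite('pics/side6.png',cv2.resize(c['pixels'][210:340,230:420],None,fx=4,fy=4,interpolation=2)); rel([.554,-.168,.041])"
```

```text
t 9.8 pos [ 0.5539 -0.1679  0.0399] F [-17.85   3.55  12.92] open -0.001
tool y yaw 76.89 tilt [-0.0028  0.0076 -1.    ]
units [-0.0004 -0.0005 -0.0055]
turn [ 0.0021 -0.0014  0.0011]
```

View pics/side6.png

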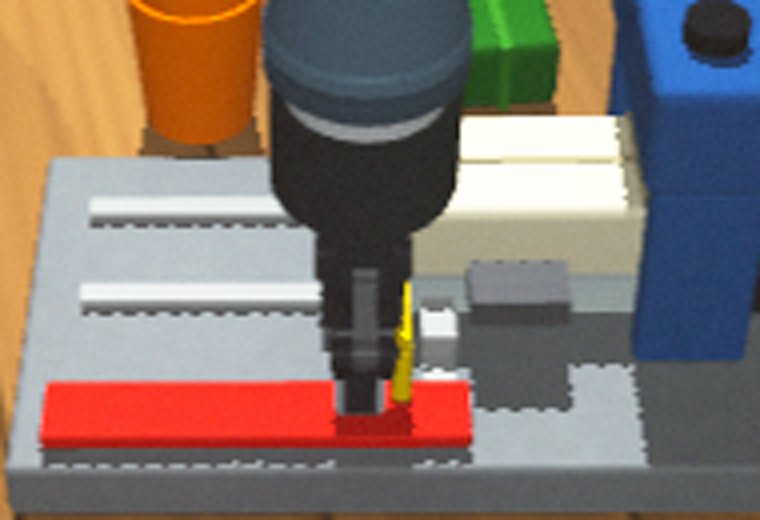

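The lug (470–570) is now clear of the tooth (420–455). I'll lift straight up, keeping only a light push.

```bash
python3 -m pendant '[[[-0.004,0,-0.025,0,0,0],[0,0,-0.025,0,0,0],[0,0,-0.025,0,0,0],[0,0,-0.025,0,0,0]]]'
python3 -c "
from h import *
c=cam('side'); cv2.imwrite('pics/side7.png',cv2.resize(c['pixels'][210:340,230:420],None,fx=4,fy=4,interpolation=2)); rel([.554,-.168,.041])"
```

```text
time_s: 10.3
eef_pos: [0.5535, -0.1679, 0.0598]
eef_rot: [-0.003, 0.114, 0.993, 0.004]
wrist_force: [0.2, 0.1, -0.5]
opening: -0.001
t 10.35 pos [ 0.5539 -0.1681  0.0605] F [ 0.16 -1.09  1.06] open -0.003
tool y yaw 76.89 tilt [-0.0046  0.008  -1.    ]
units [-0.0009 -0.0001  0.0977]
turn [ 0.0021 -0.002   0.0011]
```

View pics/side7.png

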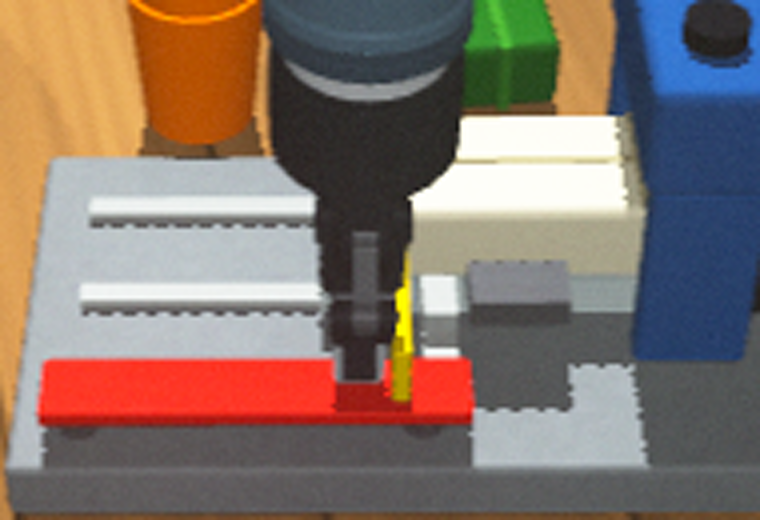

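The bar is back up: its upper edge rose from row 380 to 358 in the crop, about 14 mm. The tooth is behind the lug. I'll back off and retreat upward.

```bash
python3 -m pendant '[[[0.03,0,-0.02,0,0,0],[0.04,0,-0.04,0,0,0],[0.03,0,-0.1,0,0,0],[0.02,0,-0.15,0,0,0],[0.02,0,-0.2,0,0,0],[0.02,0,-0.2,0,0,0],[0.2,0,-0.2,0,0,0],[0.25,0,-0.1,0,0,0],[0.25,0,0,0,0,0],[0,0,0,0,0,0],[0,0,0,0,0,0]]]'
python3 -c "
from h import *
for n in('side','top'):
  c=cam(n); cv2.imwrite(f'pics/{n}8.png',cv2.resize(c['pixels'][110:420,180:520],None,fx=1.9,fy=1.9,interpolation=2))
  for k in blobs(c,'red'): print(n,cv2.boundingRect(k))
rel([.554,-.168,.041])"
```

```text
time_s: 11.72
eef_pos: [0.3776, -0.1281, 0.2724]
eef_rot: [-0.003, 0.114, 0.993, 0.003]
wrist_force: [-0.2, -0.0, -0.0]
opening: 0.001
side (265, 345, 39, 38)
side (240, 300, 108, 16)
top (476, 271, 31, 30)
top (403, 237, 21, 37)
top (412, 221, 15, 10)
t 11.825 pos [ 0.3779 -0.1281  0.272 ] F [0.35 0.02 0.08] open -0.0
tool y yaw 76.91 tilt [-0.0064  0.0068 -1.    ]
units [-9.1180e-01 -8.0000e-04  1.1478e+00]
turn [ 0.0016 -0.0025  0.0012]
```

View pics/side8.png

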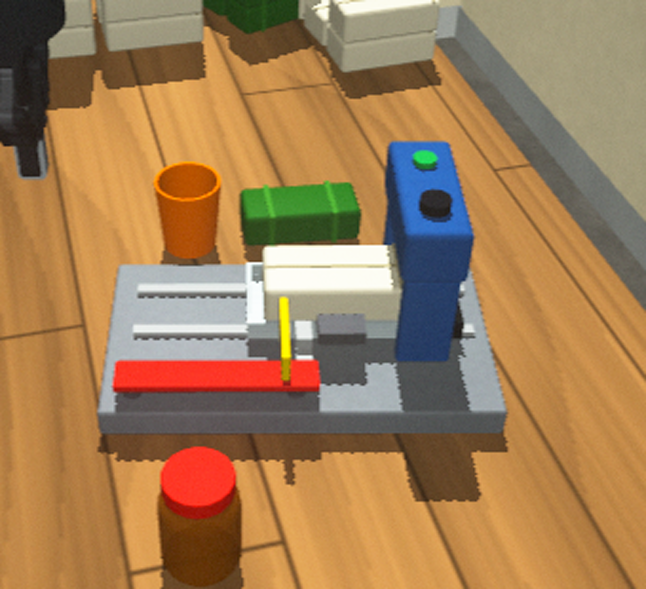

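View pics/top8.png

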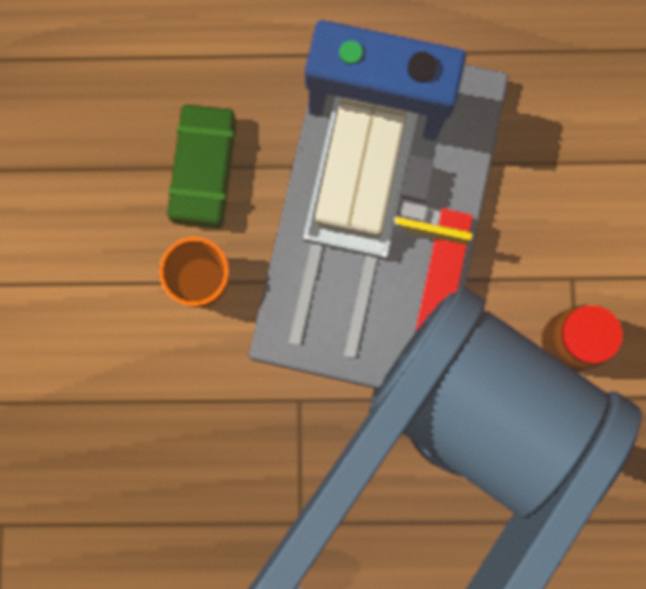

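The bar is back at its starting pixels (rows 300–316) and the tooth stands behind the lug. The pack lies flat in the tray, the jar's red lid gives the same box as at the start, and the robot is clear.

```bash
python3 -c "
from bench import ctrl; print(ctrl.hand_in())"
```

```text
the job is handed in; nothing more can be done
None
```

The carriage is home against its stop and locked in by the catch, and the job is handed in. `hand_in` gives no verdict, so this rests on my own checks.

**What I did:** With the fingers shut, I pressed the red bar down behind the yellow plate to its hard stop (tip at z ≈ 0.040 m). I kept it 12.6 mm or more down and slid forward, pushing the plate until the force rose at the carriage stop. Then I lifted straight up, backed off and retreated, finishing at about 11.8 s.

**Last checks:**
- **Catch:** the bar is back at its starting rows in the side view, and the tooth stands behind the lug.
- **Pack and bystanders:** the pack lies flat in the tray. The jar's lid is at its starting pixels, and I saw no change in the cup or parcel (checked by eye only).
- **Robot:** the wrist force is about 0 and the arm is clear of everything.

**What went less well:**
- **Force:** while sliding, the tip drifted and tilted a little. The press on the bar briefly reached about 24 N down with 17 N of drag. The push reached about 22 N at the stop. These are end-of-call readings, all under the 40 N limit.
- **Travel:** I did not measure the carriage travel directly. I judged it from the force at the stop and the lug clearing the tooth.

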